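# Tamp salvaged parts level in a bin

### The job

Four round capacitors sit heaped on top of the square transformer blocks in the metal bin. Take the tamper by its orange handle and press them down, without dropping or slamming it or pushing with the gripper itself, until all the parts lie flat in one level layer; then stand the tamper upright in the middle of its blue pad and let go. Leave the reel and the heat sink where they are.

Things in the scene. Friction and masses are not known exactly. Their poses are not given: they have to be found in the camera images.
- bin: Open aluminium bin fixed to the bench, outside 100 x 170 x 46 mm; inside 92 (x) x 162 (y) mm, walls 4 mm, floor 4 mm thick. A rib 5 mm wide, its top 20 mm above the underside, runs along y in the middle and makes two lanes. Origin: centre of the underside; y is the long side, z up. Friction of blocks on its floor about 0.45.
- pad: Blue plastic pad fixed to the bench, 110 x 90 x 4 mm, where the tamper stands. Origin: centre of the underside, z up.
- tamper: Loose hand tamper, 0.18 to 0.35 kg: flat steel plate 76 (x) x 46 (y) x 10 mm with an upright orange handle on its middle, 26 (x) x 22 (y) mm, from 16 to 108 mm above the plate's underside. It starts standing on the pad. Origin: centre of the plate's underside; z up along the handle.
- can0: Loose black round capacitor can with silver band, diameter 24, length 36 mm, 20 g, across the bin's -x lane, its -y half. Origin: its centre; x: cylinder axis, about along the bin's x. Starts perched over a gap between two blocks, origin 36 mm above the bin's underside; pressed down (1 to 6 N) it wedges them apart and drops between, origin then at 16 mm, top level with theirs.
- can1: Loose black round capacitor can with silver band, diameter 24, length 36 mm, 20 g, across the bin's -x lane, its +y half. Origin: its centre; x: cylinder axis, about along the bin's x. Starts perched over a gap between two blocks, origin 36 mm above the bin's underside; pressed down (1 to 6 N) it wedges them apart and drops between, origin then at 16 mm, top level with theirs.
- can2: Loose black round capacitor can with silver band, diameter 24, length 36 mm, 20 g, across the bin's +x lane, its -y half. Origin: its centre; x: cylinder axis, about along the bin's x. Starts perched over a gap between two blocks, origin 36 mm above the bin's underside; pressed down (1 to 6 N) it wedges them apart and drops between, origin then at 16 mm, top level with theirs.
- can3: Loose black round capacitor can with silver band, diameter 24, length 36 mm, 20 g, across the bin's +x lane, its +y half. Origin: its centre; x: cylinder axis, about along the bin's x. Starts perched over a gap between two blocks, origin 36 mm above the bin's underside; pressed down (1 to 6 N) it wedges them apart and drops between, origin then at 16 mm, top level with theirs.
- block0: Loose potted transformer block, yellow, 38 (x) x 34 (y) x 24 (z) mm, 150 g, flat on the bin floor in the -x lane, about 12 mm short of the bin's end wall. Origin: centre of its underside; its top is 28 mm above the bin's underside.
- block1: Loose potted transformer block, red, 38 (x) x 34 (y) x 24 (z) mm, 150 g, flat on the bin floor in the -x lane, the middle one of three. Origin: centre of its underside; its top is 28 mm above the bin's underside.
- block2: Loose potted transformer block, red, 38 (x) x 34 (y) x 24 (z) mm, 150 g, flat on the bin floor in the -x lane, about 12 mm short of the bin's end wall. Origin: centre of its underside; its top is 28 mm above the bin's underside.
- block3: Loose potted transformer block, red, 38 (x) x 34 (y) x 24 (z) mm, 150 g, flat on the bin floor in the +x lane, about 12 mm short of the bin's end wall. Origin: centre of its underside; its top is 28 mm above the bin's underside.
- block4: Loose potted transformer block, red, 38 (x) x 34 (y) x 24 (z) mm, 150 g, flat on the bin floor in the +x lane, the middle one of three. Origin: centre of its underside; its top is 28 mm above the bin's underside.
- block5: Loose potted transformer block, yellow, 38 (x) x 34 (y) x 24 (z) mm, 150 g, flat on the bin floor in the +x lane, about 12 mm short of the bin's end wall. Origin: centre of its underside; its top is 28 mm above the bin's underside.
- spool: Bystander: loose steel reel standing on end, diameter 52, height 36 mm, 0.2 kg. Origin: centre of its underside.
- heatsink: Bystander: loose finned aluminium heat sink, 50 x 60 x 36 mm, 0.15 kg. Origin: centre of its underside.
Mind the look-alikes: they are no part of the job. Leave any pink, purple or turquoise look-alike of the can1 alone.

How it is judged:
By the outcome, as a careful person would: the job done as asked, in the order asked, and still so for the second after the job is handed in, with the robot touching nothing.
It also fails if it takes over 48 s, if anything falls off the work surface, if the arm or the gripper's body presses on something with over 40 N, if the wrist force passes 120 N, or if a joint passes its speed limit or range.

### The arm

A 6-joint arm with a two-finger parallel gripper is mounted at the origin on the work surface. World frame = base frame: x ahead of the robot, y to its left, z up, the work surface at z = 0. Lengths are in m, angles in degrees, forces in N, time in s.
With the tool pointing down it reaches from about 0.275 to 0.825 m from the base axis. Payload 4.9 kg.
Tool frame: the origin (TCP) lies at the very end of the fingers, on their centre line; the grasp point (between the pads) lies 19 mm behind it (arm.tcp_to_grasp is the distance from the TCP to the grasp point, in m); z points along the fingers, y is the direction in which the jaws open and shut (so a half turn about z gives the same grasp; the last joint's range is limited). The gripper opens to 85 mm and grips with 20 to 120 N. Pads are 22 mm wide; open, the fingers measure 114 mm over their backs; the gripper's body (76 mm by 85 mm) begins 54 mm behind the grasp point. The pads swing forward as they close: fully open they stand 13 mm farther back than shut.
Start: joints at [-80.799, 18.69, -11.035, 60.275, 0, 82.311], TCP at [0.16, -0.526, 0.231] pointing down, gripper open.
Joint ranges: [-152.03, 152.03], [-55.5, 102.48], [-74.3, 77.21], [-110.64, 120.58], [-84.22, 78.4], [-180, 180]. Speed limits (degrees/s): [147.25, 147.25, 180, 180, 180, 180].

### API

Orientations are given as a 3x3 rotation matrix whose columns are the frame's x, y, z axes.
In Python, from cell import state, get_image, calibration, workorder, arm gives the robot as it stands. The module is installed in compiled form; this text tells all that it offers.
- The arm moves only by the shell command python3 -m inch 'ROWS' [FORCE]. ROWS is JSON, a list that holds one entry, the list of rows, each a list of 7 numbers: the turn, a rotation vector about the tool's x, y, z in degrees, then the shift along the tool's x, y, z in cm, then the closure, from 0 (fully open) to 1 (shut). A call has 1 to 12 rows; each row is the pose to reach, as a shift and turn from the pose commanded when the call began, along the tool's axes at that moment; what a row does not reach only later rows make up. A row lasts 1/12 s, in which the tool goes at most 41.7 mm and 7.16 degrees, less where a joint would pass 70% of its speed; a pose out of reach is approached as far as the arm can. A call with a gripper value outside its range is refused whole. The fingers move at their own pace and stop on an object; FORCE is the grip in N (left out, the last holds). Time passes only in rows, so rows that repeat a pose let the fingers close. It gives the time, the measured TCP pose, the force and the opening at its end, in the units of the state.
- state(): the state, without advancing time (a new reading comes with each control period).
- get_image(name): name is "scene" or "top" or "wrist"; returns the picture (384x512x3 uint8, red, green, blue); there is no depth.
- calibration(name): a dict with "mtx" (3x3 intrinsics, pixels), "R" (3x3) and "t" (3): a world point X has camera coordinates R X + t; the wrist camera has in their place "mount" (4x4, takes a point from camera to tool coordinates, whose origin is the TCP and whose axes are the flange's). Camera axes: x right, y down, z forward; pixel columns grow to the right and rows downward; lengths in m; the calibration is good to about 2 mm. A picture is of the moment at which its call begins: read the wrist's pose just before it. calibration takes no time and is no camera call.
- workorder.sign_off(): hands the job in, once; it reports no verdict.
The state is a dict: "clock": time; "q": joint angles; "dq": joint speeds; "joint_efforts": joint torques, N m; "tcp_pos": TCP position; "eef_rot": TCP orientation; "force": force on the tool from outside, world axes, zero at the start; "torque": the same for the moment, N m; "grip_width": finger opening in m.
Only numpy, scipy, OpenCV 4.12 (cv2) and the standard library are available. Lean on these libraries where they do the work, as an engineer would, in place of code of your own. Each camera call takes 0.05 s, during which the arm holds its last target.

## Working session

There is one attempt and no reset: what is moved stays moved. The work goes in short steps, Python scripts to look and compute and a shell command to move; the robot and the scene stay as the last step left them, time stands still between calls to the robot, and variables do not carry over. Pictures are saved under pics/ and viewed, and the job is handed in when it is done.

```bash
mkdir -p pics; python3 - <<'E'
from cell import state,get_image,calibration,arm
import cv2
for n in("scene","top"):
    im=get_image(n); cv2.imwrite(f"pics/{n}0.png",im[:,:,::-1])
    c=calibration(n); print(n,c["mtx"].tolist(),c["R"].tolist(),c["t"].tolist())
s=state();print(s["clock"],s["tcp_pos"],s["eef_rot"],s["force"],s["grip_width"],arm.tcp_to_grasp)
E
```

```text
scene [[487.02978721151044, 0.0, 249.72941584349985], [0.0, 487.02978721151044, 195.72328201744998], [0.0, 0.0, 1.0]] [[-0.3265138236901729, 0.9451843704819404, 0.003902401296690088], [0.7653083612522101, 0.26679414989576217, -0.5857678668029287], [-0.554699770269178, -0.18827476564334178, -0.8104694796753704]] [0.14955717646319083, -0.4067287032748001, 1.3998720609070678]
top [[356.07797810206927, 0.0, 251.89637821512994], [0.0, 356.07797810206927, 189.28183627088757], [0.0, 0.0, 1.0]] [[0.0030937262116559994, -0.999593110729478, -0.028355631544590497], [-0.9862464423954536, 0.0016359192483676628, -0.16527334519069875], [0.1652524847632809, 0.028476951212833175, -0.9858400882136936]] [0.041893571931512975, 0.5611457100416257, 0.7220422369104117]
0.1 [ 0.15972029 -0.52576935  0.23058048] [[ 9.56867752e-01  2.90523729e-01 -2.59358027e-04]
 [ 2.90523781e-01 -9.56866568e-01  1.51775728e-03]
 [ 1.92773480e-04 -1.52764267e-03 -9.99998815e-01]] [-0.39661281 -0.45293638  0.1340497 ] 0.08519560404736623 0.0187
```

View pics/scene0.png

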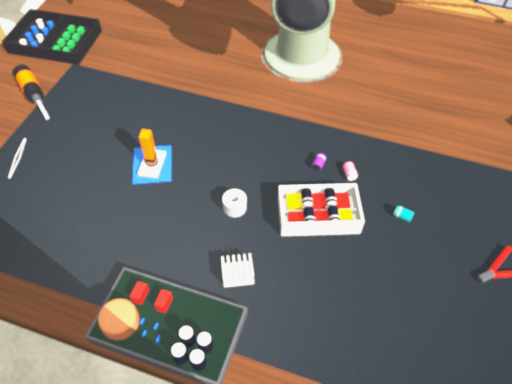

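View pics/top0.png

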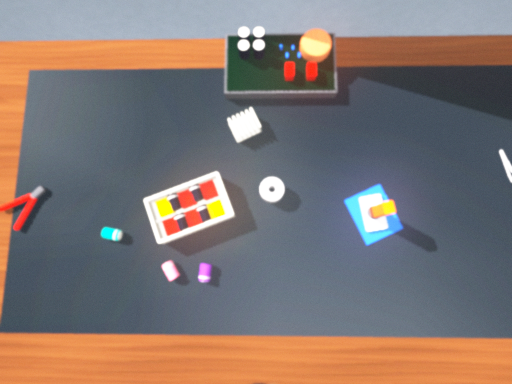

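```bash
python3 - <<'E'
import cv2,numpy as np
t=cv2.imread("pics/top0.png");s=cv2.imread("pics/scene0.png")
a=cv2.resize(t[160:255,135:245],None,fx=5,fy=5,interpolation=cv2.INTER_CUBIC)
b=cv2.resize(t[175:255,335:445],None,fx=5,fy=5,interpolation=cv2.INTER_CUBIC)
cv2.imwrite("pics/c_bin.png",a);cv2.imwrite("pics/c_pad.png",b)
c=cv2.resize(s[170:245,265:375],None,fx=5,fy=5,interpolation=cv2.INTER_CUBIC)
d=cv2.resize(s[120:195,120:185],None,fx=6,fy=6,interpolation=cv2.INTER_CUBIC)
cv2.imwrite("pics/c_bin_s.png",c);cv2.imwrite("pics/c_pad_s.png",d)
E
```

```text
(no output)
```

View pics/c_bin.png

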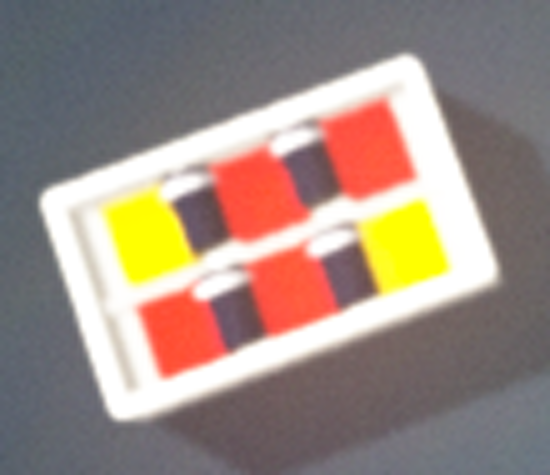

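View pics/c_pad.png

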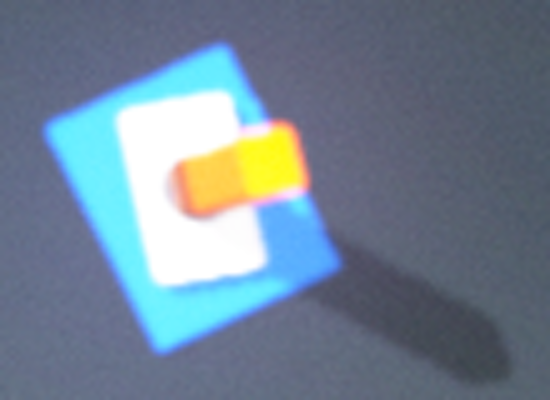

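View pics/c_bin_s.png

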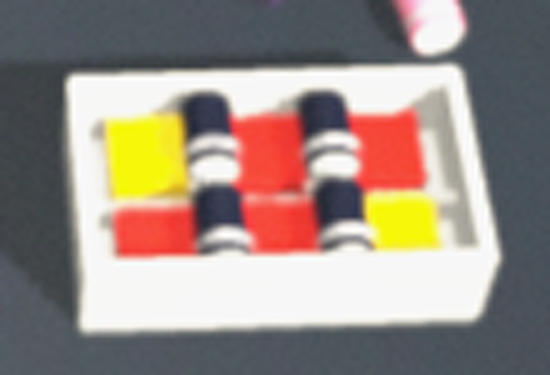

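View pics/c_pad_s.png

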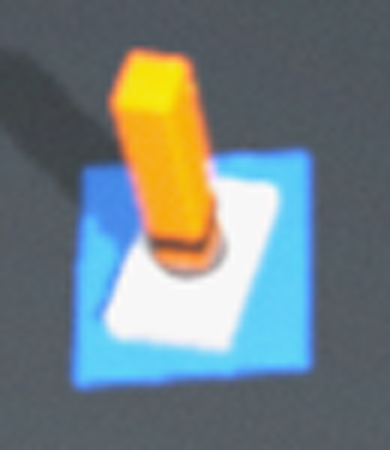

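```bash
cat > h.py <<'E'
import numpy as np,cv2
from scipy.optimize import least_squares
from cell import calibration,state,get_image
def proj(n,X):
    c=calibration(n);Y=(np.atleast_2d(X)@np.array(c["R"]).T+c["t"])@np.array(c["mtx"]).T
    return Y[:,:2]/Y[:,2:]
def crop(p,x0,y0,f): return (np.array(p,float)+.5)/f-.5+[x0,y0]
def rect(x,y,yaw,sx,sy,z):
    k=np.array([[-1,-1],[-1,1],[1,1],[1,-1]])*[sx/2,sy/2];c,s=np.cos(yaw),np.sin(yaw)
    return np.c_[k@np.array([[c,s],[-s,c]])+[x,y],np.full(4,z)]
def fit(obs,sx,sy,g):
    # obs: (cam,z,pts) nearest-corner matching
    def r(p):
        o=[]
        for n,z,pts in obs:
            P=proj(n,rect(*p,sx,sy,z))
            for q in pts: o.append((P-q)[np.argmin(((P-q)**2).sum(1))])
        return np.ravel(o)
    best=min((least_squares(r,[g[0],g[1],a]) for a in np.radians([0,30,60,90,120,150])),key=lambda s:s.cost)
    x=best.x; return x[0],x[1],np.degrees(x[2]),np.abs(best.fun).max()
def back(n,p,z):
    c=calibration(n);R=np.array(c["R"]);d=R.T@np.linalg.inv(c["mtx"])@[p[0],p[1],1];o=-R.T@c["t"]
    return o+d*(z-o[2])/d[2]
E
python3 - <<'E'
from h import *
T=lambda p:crop(p,135,160,5);S=lambda p:crop(p,265,170,5)
bt=("top",.046,T([(45,193),(412,57),(498,280),(112,418)]));bs=("scene",.046,S([(68,76),(463,66),(498,255),(80,258)]))
g=back("top",bt[2].mean(0),.046)
for o in([bt],[bs],[bt,bs]):print("bin",fit(o,.1,.17,g))
T=lambda p:crop(p,335,175,5);S=lambda p:crop(p,120,120,6)
bt=("top",.004,T([(45,128),(228,43),(341,265),(158,352)]));bs=("scene",.004,S([(83,165),(310,150),(312,370),(75,385)]))
g=back("top",bt[2].mean(0),.004)
for o in([bt],[bs],[bt,bs]):print("pad",fit(o,.11,.09,g))
bt=("top",.014,T([(116,106),(234,90),(268,270),(155,287)]));bs=("scene",.014,S([(280,184),(232,354),(103,325)]))
for o in([bt],[bs],[bt,bs]):print("tam",fit(o,.076,.046,g))
bt=("top",.112,T([(240,130),(295,120),(308,190),(250,200)]));bs=("scene",.112,S([(132,50),(182,60),(180,118),(112,100)]))
print("handle top",back("top",bt[2].mean(0),.112),back("scene",S([(153,82)])[0],.112))
print("spool",back("top",(272,189),.036), "hs",back("top",(245,125),.036))
from scipy.spatial.transform import Rotation
E
```

```text
bin (np.float64(0.5233471712259778), np.float64(0.18014341591041366), np.float64(20.283395596044922), np.float64(1.3960333808868768))
bin (np.float64(0.5208457318322686), np.float64(0.18027742964718463), np.float64(20.074768489212865), np.float64(1.1445799647889316))
bin (np.float64(0.5223294736420344), np.float64(0.1802194486341447), np.float64(200.1878718457548), np.float64(1.5409154269332248))
pad (np.float64(0.5124825512936321), np.float64(-0.22780454267430775), np.float64(24.441109769372908), np.float64(0.5896667822863151))
pad (np.float64(0.513927231833653), np.float64(-0.2253429323416849), np.float64(24.792025958644864), np.float64(0.7065337419235789))
pad (np.float64(0.5128448642479987), np.float64(-0.2268470242962572), np.float64(24.606620460851975), np.float64(1.1711953295306614))
tam (np.float64(0.5150377535597589), np.float64(-0.22514172049295747), np.float64(8.357235837556612), np.float64(1.79800189603759))
tam (np.float64(0.5184813063459387), np.float64(-0.22122491311759876), np.float64(9.718219382978152), np.float64(1.888885100290878))
tam (np.float64(0.5158202216862079), np.float64(-0.22387375910905186), np.float64(8.958919168469757), np.float64(2.9747134977594385))
handle top [ 0.51577967 -0.22610266  0.112     ] [ 0.516262   -0.22236139  0.112     ]
spool [ 0.56356164 -0.0014017   0.036     ] hs [0.71050322 0.058698   0.036     ]
```

```bash
cat >> h.py <<'E'
def go(x,y,z,yaw):
    "needed row in tool axes; yaw = world yaw of tool x"
    s=state();R=np.array(s["eef_rot"]);d=np.array([x,y,z])-s["tcp_pos"]
    a=np.radians(yaw);T=np.array([[np.cos(a),np.sin(a),0],[np.sin(a),-np.cos(a),0],[0,0,-1]])
    rv=Rotation.from_matrix(R.T@T).as_rotvec(degrees=True)
    print("row",np.round(rv,2),np.round(R.T@d*100,2),"dist",np.linalg.norm(d))
def where():
    s=state();R=np.array(s["eef_rot"]);print(s["clock"],np.round(s["tcp_pos"],4),"yaw",np.degrees(np.arctan2(R[1,0],R[0,0])),"z",np.round(R[:,2],4),"F",np.round(s["force"],2),"w",s["grip_width"],"q",np.round(s["q"],1))
E
sed -i '1i from scipy.spatial.transform import Rotation' h.py
python3 -c "
from h import *
print(np.round(calibration('wrist')['mount'],4).tolist(),calibration('wrist')['mtx'])
go(.516,-.224,.25,99)"
```

```text
[[0.0001, -0.9565, -0.2917, 0.0742], [1.0, -0.0002, 0.0008, -0.0003], [-0.0008, -0.2917, 0.9565, -0.1418], [0.0, 0.0, 0.0, 1.0]] [[309.98938485   0.         252.73579804]
 [  0.         309.98938485 192.86908793]
 [  0.           0.           1.        ]]
row [-6.000e-02 -7.000e-02 -8.211e+01] [ 42.86 -18.53  -1.91] dist 0.4673083462793697
```

```bash
python3 -m inch '[[[0,0,-82,42.8,-18.5,-2,0],[0,0,-82,42.8,-18.5,-2,0],[0,0,-82,42.8,-18.5,-2,0],[0,0,-82,42.8,-18.5,-2,0],[0,0,-82,42.8,-18.5,-2,0],[0,0,-82,42.8,-18.5,-2,0],[0,0,-82,42.8,-18.5,-2,0],[0,0,-82,42.8,-18.5,-2,0],[0,0,-82,42.8,-18.5,-2,0],[0,0,-82,42.8,-18.5,-2,0],[0,0,-82,42.8,-18.5,-2,0],[0,0,-82,42.8,-18.5,-2,0]]]' 100
python3 - <<'E'
from h import *
where()
im=get_image("wrist");cv2.imwrite("pics/w1.png",im[:,:,::-1]);where()
E
```

```text
clock: 1.1
tcp_pos: [0.5194, -0.2206, 0.2511]
eef_rot: [[-0.166, 0.986, 0.002], [0.986, 0.166, 0.002], [0.001, 0.002, -1.0]]
force: [-0.7, -0.8, -0.7]
grip_width: 0.0856
1.1 [ 0.5194 -0.2206  0.2511] yaw 99.52697849643654 z [ 0.0018  0.0017 -1.    ] F [-0.71 -0.78 -0.71] w 0.08560879217864122 q [-30.6  19.5  -6.9  63.5   0.1  49.9]
1.15 [ 0.5187 -0.2214  0.2509] yaw 99.51161067427216 z [ 0.001   0.0012 -1.    ] F [ 0.9   0.36 -0.35] w 0.08581643321799425 q [-30.7  19.5  -7.   63.5   0.1  49.8]
```

View pics/w1.png

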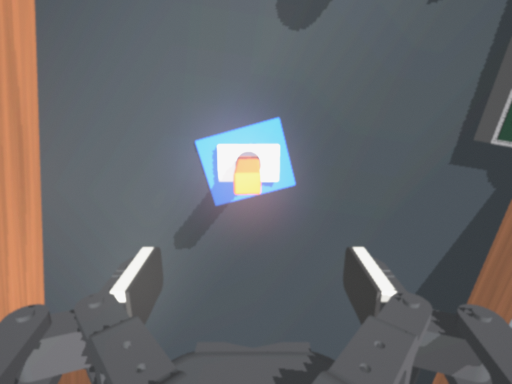

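```bash
python3 - <<'E'
import cv2
s=cv2.imread("pics/w1.png")
cv2.imwrite("pics/c_w1.png",cv2.resize(s[110:215,185:305],None,fx=5,fy=5,interpolation=cv2.INTER_CUBIC))
E
```

```text
(no output)
```

View pics/c_w1.png

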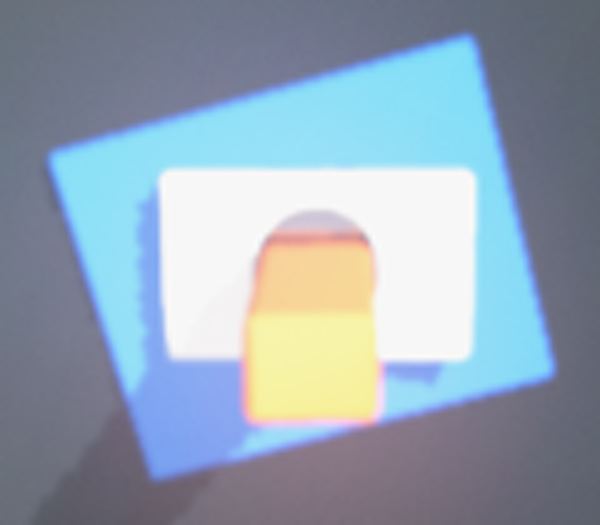

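```bash
cat >> h.py <<'E'
def wristcal(pos,R):
    c=calibration("wrist");M=np.array(c["mount"]);T=np.eye(4);T[:3,:3]=R;T[:3,3]=pos
    W=np.linalg.inv(T@M);return {"mtx":c["mtx"],"R":W[:3,:3],"t":W[:3,3]}
_cal=calibration
EXTRA={}
def calibration(n): return EXTRA[n] if n in EXTRA else _cal(n)
def downR(yaw,z):
    z=np.array(z)/np.linalg.norm(z);a=np.radians(yaw);x=np.array([np.cos(a),np.sin(a),0]);x-=z*(x@z);x/=np.linalg.norm(x)
    return np.c_[x,np.cross(z,x),z]
E
python3 - <<'E'
import h;from h import *
EXTRA["w1"]=wristcal([.5194,-.2206,.2511],downR(99.527,[.0018,.0017,-1]))
W=lambda p:crop(p,185,110,5)
print("pad",fit([("w1",.004,W([(50,155),(473,35),(554,377),(153,480)]))],.11,.09,(.51,-.22)))
print("tam",fit([("w1",.014,W([(158,168),(478,168),(472,360),(168,360)]))],.076,.046,(.51,-.22)))
print("hdl",fit([("w1",.112,W([(245,313),(377,313),(380,422),(245,422)]))],.026,.022,(.51,-.22)))
where()
E
```

```text
pad (np.float64(0.5119618494571946), np.float64(-0.22632734389608705), np.float64(24.67416729594506), np.float64(0.7900689985204394))
tam (np.float64(0.5146925792425932), np.float64(-0.22316297277880076), np.float64(9.611089124319175), np.float64(1.0475352683279198))
hdl (np.float64(0.5144052214630583), np.float64(-0.22310910620434699), np.float64(9.707681192594494), np.float64(0.8553488366666784))
1.15 [ 0.5187 -0.2214  0.2509] yaw 99.51161067427216 z [ 0.001   0.0012 -1.    ] F [ 0.9   0.36 -0.35] w 0.08581643321799425 q [-30.7  19.5  -7.   63.5   0.1  49.8]
```

```bash
python3 -m inch '[[[0,0,-0.7,0.13,-0.06,2,0],[0,0,-0.7,0.13,-0.06,5,0],[0,0,-0.7,0.13,-0.06,8,0],[0,0,-0.7,0.13,-0.06,11,0],[0,0,-0.7,0.13,-0.06,14,0],[0,0,-0.7,0.13,-0.06,16.5,0],[0,0,-0.7,0.13,-0.06,18.2,0],[0,0,-0.7,0.13,-0.06,19,0],[0,0,-0.7,0.13,-0.06,19,0],[0,0,-0.7,0.13,-0.06,19,0],[0,0,-0.7,0.13,-0.06,19,0]]]' 60
python3 - <<'E'
from h import *
where()
im=get_image("wrist");cv2.imwrite("pics/w2.png",im[:,:,::-1])
E
```

```text
clock: 2.07
tcp_pos: [0.5156, -0.2245, 0.0625]
eef_rot: [[-0.166, 0.986, 0.002], [0.986, 0.166, -0.001], [-0.001, 0.001, -1.0]]
force: [-0.5, -0.5, 0.1]
grip_width: 0.0856
2.0667 [ 0.5156 -0.2245  0.0625] yaw 99.55633069216017 z [ 0.0017 -0.0011 -1.    ] F [-0.46 -0.52  0.05] w 0.08562485079651819 q [-31.   29.4 -21.7  38.7  -0.   49.4]
```

View pics/w2.png

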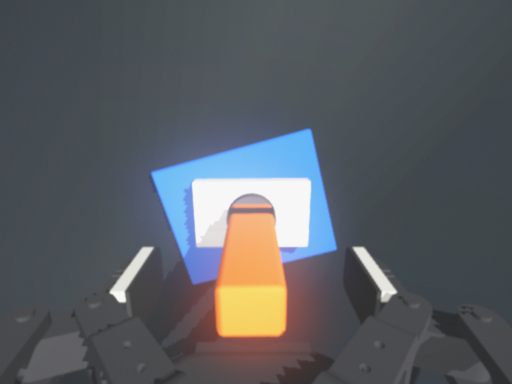

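```bash
python3 -m inch '[[[0,0,0,0,0,0,0.3],[0,0,0,0,0,0,0.5],[0,0,0,0,0,0,0.7],[0,0,0,0,0,0,0.9],[0,0,0,0,0,0,1],[0,0,0,0,0,0,1],[0,0,0,0,0,0,1],[0,0,0,0,0,0,1],[0,0,0,0,0,0,1],[0,0,0,0,0,0,1]]]' 80
python3 - <<'E'
from h import *
where()
E
```

```text
clock: 2.95
tcp_pos: [0.5148, -0.2238, 0.0616]
eef_rot: [[-0.167, 0.986, 0.0], [0.986, 0.167, -0.0], [-0.0, 0.0, -1.0]]
force: [-2.6, 1.3, 5.2]
grip_width: 0.0257
2.95 [ 0.5148 -0.2238  0.0616] yaw 99.58763197015585 z [ 1.e-04 -3.e-04 -1.e+00] F [-2.57  1.33  5.23] w 0.02569625051672015 q [-31.   29.5 -21.8  38.7  -0.   49.4]
```

```bash
python3 -m inch '[[[0,0,0,0,0,-0.3,1],[0,0,0,0,0,-1,1],[0,0,0,0,0,-2.2,1],[0,0,0,0,0,-4,1],[0,0,0,0,0,-6,1],[0,0,0,0,0,-8,1],[0,0,0,0,0,-9.5,1],[0,0,0,0,0,-10,1],[0,0,0,0,0,-10,1],[0,0,0,0,0,-10,1]]]'
python3 - <<'E'
from h import *
where()
im=get_image("wrist");cv2.imwrite("pics/w3.png",im[:,:,::-1])
im=get_image("scene");cv2.imwrite("pics/s3.png",im[:,:,::-1])
go(.522,.180,.162,110.2)
E
```

```text
clock: 3.78
tcp_pos: [0.5145, -0.2235, 0.1607]
eef_rot: [[-0.167, 0.986, -0.001], [0.986, 0.167, 0.0], [0.001, -0.001, -1.0]]
force: [-0.0, 0.2, -3.6]
grip_width: 0.025
3.7833 [ 0.5145 -0.2235  0.1607] yaw 99.5930016560641 z [-6.e-04  5.e-04 -1.e+00] F [-0.02  0.19 -3.59] w 0.025048995915507324 q [-31.   23.1 -15.5  51.5   0.   49.4]
row [ -0.1   -0.11 -10.61] [39.62  7.51 -0.16] dist 0.40324241999691307
```

View pics/w3.png

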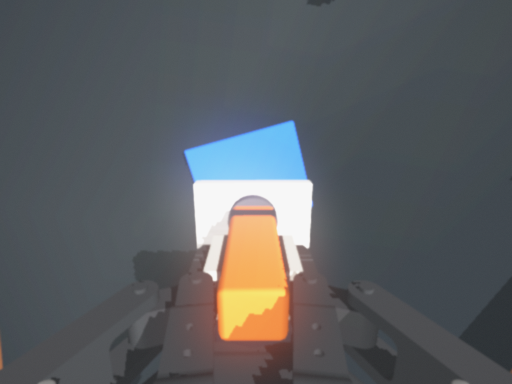

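```bash
python3 -m inch '[[[0,0,-0.3,1,0.3,0,1],[0,0,-1,3.2,0.9,0,1],[0,0,-2,6.4,1.8,0,1],[0,0,-3.2,10,2.8,0,1],[0,0,-4.5,13.8,3.8,0,1],[0,0,-5.8,17.6,4.9,0,1],[0,0,-7,21.4,5.9,0,1],[0,0,-8.2,25,6.9,0,1],[0,0,-9.3,28.2,7.8,0,1],[0,0,-10,30.5,8.4,0,1],[0,0,-10.6,31.8,8.8,0,1],[0,0,-10.6,32.1,8.8,0,1]]]'
python3 -m inch '[[[0,0,0,0,0,0,1],[0,0,0,0,0,0,1],[0,0,0,0,0,0,1]]]'
python3 - <<'E'
from h import *
import pickle
where();s=state();pickle.dump((s["tcp_pos"],s["eef_rot"]),open("w4.pkl","wb"))
im=get_image("wrist")[:,:,::-1];cv2.imwrite("pics/w4.png",im)
cv2.imwrite("pics/c_w4.png",cv2.resize(im[0:200,130:390],None,fx=3,fy=3,interpolation=cv2.INTER_CUBIC))
E
```

```text
clock: 4.88
tcp_pos: [0.5476, 0.1103, 0.1606]
eef_rot: [[-0.349, 0.937, -0.001], [0.937, 0.349, 0.001], [0.001, -0.001, -1.0]]
force: [0.9, -0.1, -3.4]
grip_width: 0.0253
clock: 5.13
tcp_pos: [0.5479, 0.1062, 0.1611]
eef_rot: [[-0.343, 0.939, -0.001], [0.939, 0.343, -0.001], [-0.0, -0.001, -1.0]]
force: [0.1, -0.2, -4.2]
grip_width: 0.0248
5.1333 [0.5479 0.1062 0.1611] yaw 110.08698210061021 z [-5.e-04 -6.e-04 -1.e+00] F [ 0.07 -0.19 -4.19] w 0.024780211091479255 q [  3.4  22.8 -15.9  51.4  -0.   73.3]
```

View pics/w4.png

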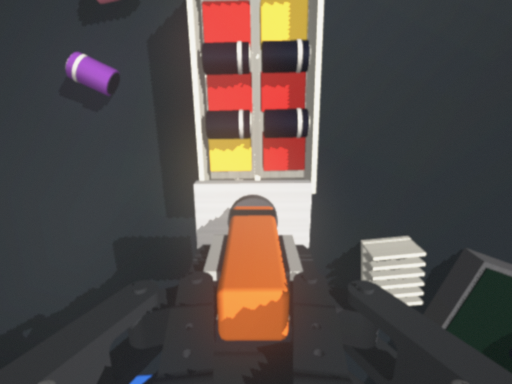

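View pics/c_w4.png

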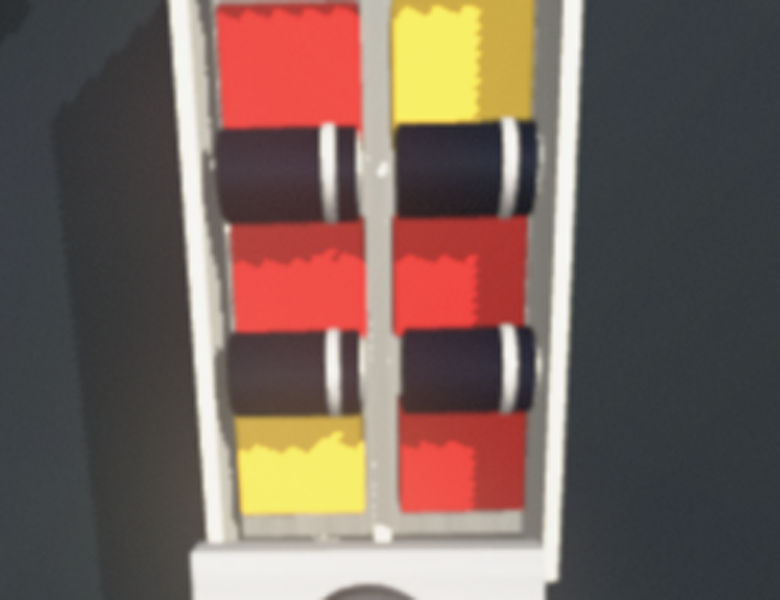

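```bash
python3 - <<'E'
from h import *
import pickle
p,R=pickle.load(open("w4.pkl","rb"));EXTRA["w"]=wristcal(p,R)
W=lambda q:crop(q,130,0,3)
B=np.array([.5222,.1802]);a=np.radians(20.2);A=np.array([[np.cos(a),np.sin(a)],[-np.sin(a),np.cos(a)]])
def b(q,z): X=back("w",W(q),z);return np.round(A@(X[:2]-B)*1000,1),np.round(X,4)
for n,q,z in[("canL near",(290,372),.036),("canR near",(467,368),.036),("canL far",(287,173),.036),("canR far",(465,168),.036),
 ("rimoutL far",(170,0),.046),("rimoutL near",(208,540),.046),("rimoutR far",(584,0),.046),("rimoutR near",(554,575),.046),
 ("blkL near edge",(300,514),.028),("mid L lo",(299,331),.028),("rim near R in",(540,545),.046),("innerL far",(195,0),.046),("innerR far",(563,0),.046)]:print(n,*b(q,z))
# held plate
print(p[:2],A@(p[:2]-B)*1000)
print("plate corners(w4 full px)",[ (A@(back("w",q,.1611-.0475)[:2]-B)*1000).round(1) for q in[(194,181),(313,181)]])
E
```

```text
canL near [-23.8 -24.3] [0.5082 0.1491 0.036 ]
canR near [ 25.8 -23.3] [0.5545 0.1672 0.036 ]
canL far [-23.3  27.2] [0.491  0.1977 0.036 ]
canR far [23.8 28.4] [0.5348 0.215  0.036 ]
rimoutL far [-49.7  64.8] [0.4531 0.2239 0.046 ]
rimoutL near [-47.6 -70.4] [0.5018 0.0977 0.046 ]
rimoutR far [50.7 64.6] [0.5474 0.2583 0.046 ]
rimoutR near [ 51.6 -81. ] [0.5986 0.122  0.046 ]
blkL near edge [-22.6 -67. ] [0.5241 0.1095 0.028 ]
mid L lo [-21.6 -13.5] [0.5065 0.1601 0.028 ]
rim near R in [ 47.1 -72. ] [0.5913 0.1289 0.046 ]
innerL far [-43.7  64.8] [0.4588 0.2259 0.046 ]
innerR far [45.6 64.6] [0.5427 0.2566 0.046 ]
[0.54791875 0.10618547] [ -1.42021334 -78.34275438]
plate corners(w4 full px) [array([-38.7, -53.7]), array([ 36.4, -53.8])]
```

```bash
python3 -m inch '[[[0,0,-0.1,0.5,0,0,1],[0,0,-0.3,1.7,0.1,0,1],[0,0,-0.5,3.2,0.2,0,1],[0,0,-0.5,4.6,0.24,0.3,1],[0,0,-0.5,5.3,0.24,1,1],[0,0,-0.5,5.4,0.24,2,1],[0,0,-0.5,5.4,0.24,3,1],[0,0,-0.5,5.4,0.24,4,1],[0,0,-0.5,5.4,0.24,4.6,1],[0,0,-0.5,5.4,0.24,4.8,1],[0,0,-0.5,5.4,0.24,4.8,1],[0,0,-0.5,5.4,0.24,4.8,1]]]'
python3 - <<'E'
from h import *
where()
im=get_image("wrist")[:,:,::-1];cv2.imwrite("pics/w5.png",im)
im=get_image("scene")[:,:,::-1]
cv2.imwrite("pics/s5.png",cv2.resize(im[120:260,240:400],None,fx=4,fy=4,interpolation=cv2.INTER_CUBIC))
E
```

```text
clock: 6.18
tcp_pos: [0.532, 0.1586, 0.1133]
eef_rot: [[-0.353, 0.936, 0.0], [0.936, 0.353, -0.0], [-0.0, -0.0, -1.0]]
force: [0.6, 0.2, -3.1]
grip_width: 0.0255
6.1833 [0.532  0.1586 0.1133] yaw 110.65386488392508 z [ 0. -0. -1.] F [ 0.55  0.21 -3.11] w 0.025509223139221323 q [  9.   25.3 -19.8  44.9  -0.   78.3]
```

View pics/w5.png

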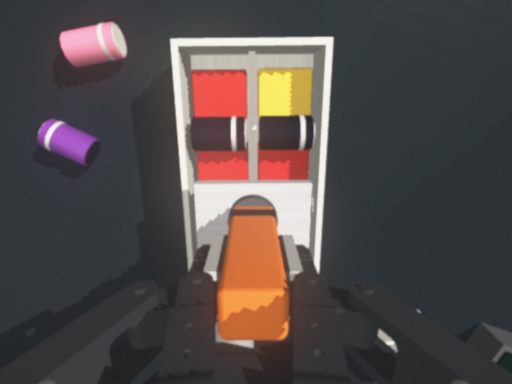

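View pics/s5.png

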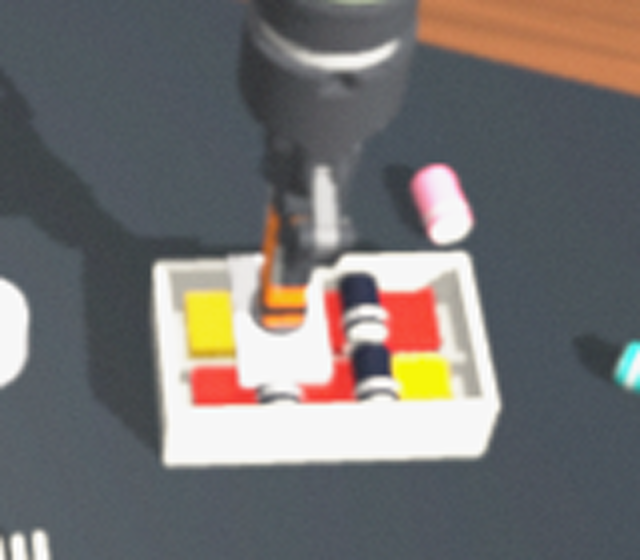

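```bash
python3 - <<'E'
from h import *
s=state();EXTRA["w"]=wristcal(s["tcp_pos"],s["eef_rot"])
p=np.array(s["tcp_pos"]);R=np.array(s["eef_rot"])
for q,z in[((172,40),.046),((331,38),.046),((253,133),.036),((222,133),.036),((288,132),.036),((194,181),p[2]-.0475),((313,181),p[2]-.0475)]:
    print(q,(R.T@(back("w",q,z)-p)*1000).round(1))
E
```

```text
(172, 40) [108.7 -49.8  67.7]
(331, 38) [109.9  47.8  67.8]
(253, 133) [51.3 -0.  77.7]
(222, 133) [ 51.3 -21.7  77.7]
(288, 132) [52.  24.4 77.8]
(194, 181) [ 24.6 -37.3  47.5]
(313, 181) [24.6 37.8 47.5]
```

```bash
python3 -m inch '[[[0,0,0,-0.2,0,0.1,1],[0,0,0,-0.35,0,0.3,1],[0,0,0,-0.35,0,0.5,1],[0,0,0,-0.35,0,0.6,1],[0,0,0,-0.35,0,0.7,1],[0,0,0,-0.35,0,0.8,1],[0,0,0,-0.35,0,0.9,1],[0,0,0,-0.35,0,1.0,1],[0,0,0,-0.35,0,1.1,1],[0,0,0,-0.35,0,1.2,1],[0,0,0,-0.35,0,1.3,1],[0,0,0,-0.35,0,1.4,1]]]'
python3 -m inch '[[[0,0,0,0,0,0.1,1],[0,0,0,0,0,0.2,1],[0,0,0,0,0,0.3,1],[0,0,0,0,0,0.4,1],[0,0,0,0,0,0.5,1],[0,0,0,0,0,0.6,1]]]'
python3 - <<'E'
from h import *
where()
im=get_image("wrist")[:,:,::-1];cv2.imwrite("pics/w6.png",im)
E
```

```text
clock: 7.28
tcp_pos: [0.5327, 0.1558, 0.0989]
eef_rot: [[-0.353, 0.935, -0.001], [0.935, 0.353, 0.0], [0.0, -0.0, -1.0]]
force: [1.2, 0.5, -2.1]
grip_width: 0.0253
clock: 7.78
tcp_pos: [0.5328, 0.1557, 0.0931]
eef_rot: [[-0.353, 0.936, -0.0], [0.936, 0.353, -0.0], [0.0, -0.0, -1.0]]
force: [0.3, 0.0, -2.9]
grip_width: 0.0253
7.7833 [0.5328 0.1557 0.0931] yaw 110.69039722151678 z [-4.e-04 -0.e+00 -1.e+00] F [ 0.34  0.02 -2.93] w 0.025252316059869197 q [  8.7  26.7 -21.   42.3   0.   78. ]
```

View pics/w6.png

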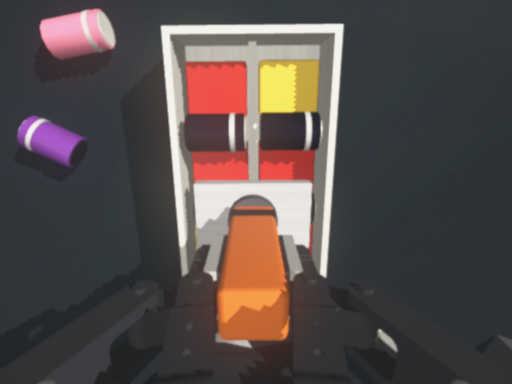

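```bash
python3 -m inch '[[[0,0,0,0,0,0.1,1],[0,0,0,0,0,0.2,1],[0,0,0,0,0,0.3,1],[0,0,0,0,0,0.4,1]]]'
python3 -m inch '[[[0,0,0,0,0,0.1,1],[0,0,0,0,0,0.2,1],[0,0,0,0,0,0.3,1]]]'
python3 -m inch '[[[0,0,0,0,0,0.1,1],[0,0,0,0,0,0.1,1]]]'
python3 - <<'E'
from h import *
where()
im=get_image("wrist")[:,:,::-1];cv2.imwrite("pics/w7.png",im)
im=get_image("scene")[:,:,::-1]
cv2.imwrite("pics/s7.png",cv2.resize(im[120:260,240:400],None,fx=4,fy=4,interpolation=cv2.INTER_CUBIC))
E
```

```text
clock: 8.17
tcp_pos: [0.533, 0.1557, 0.0892]
eef_rot: [[-0.353, 0.935, 0.0], [0.935, 0.353, 0.0], [0.0, 0.0, -1.0]]
force: [-1.1, -0.4, -3.2]
grip_width: 0.0249
clock: 8.42
tcp_pos: [0.533, 0.1557, 0.0862]
eef_rot: [[-0.353, 0.936, 0.0], [0.936, 0.353, 0.0], [0.0, 0.0, -1.0]]
force: [-0.9, 0.1, -2.1]
grip_width: 0.0253
clock: 8.58
tcp_pos: [0.5329, 0.1557, 0.0856]
eef_rot: [[-0.353, 0.935, 0.0], [0.935, 0.353, 0.0], [-0.0, 0.0, -1.0]]
force: [-1.4, -0.6, 2.0]
grip_width: 0.025
8.5833 [0.5329 0.1557 0.0856] yaw 110.69248757472877 z [ 1.e-04  0.e+00 -1.e+00] F [-1.39 -0.6   1.98] w 0.024950094844064092 q [  8.7  27.2 -21.5  41.3  -0.   78. ]
```

View pics/w7.png

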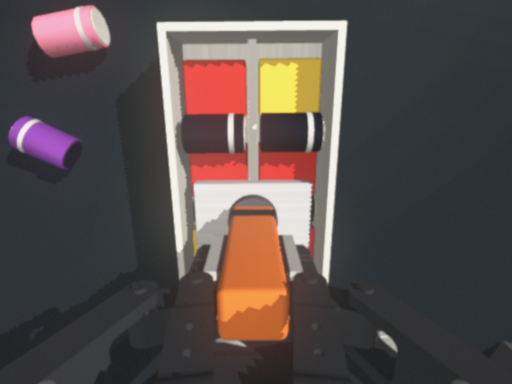

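View pics/s7.png

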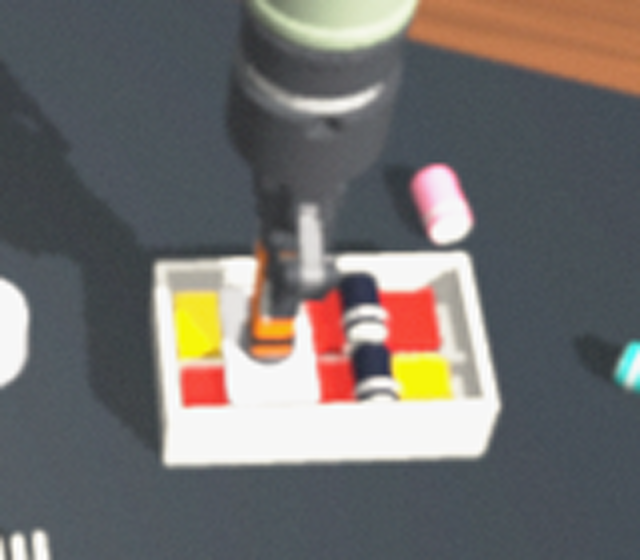

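```bash
python3 -m inch '[[[0,0,0,0,0,0.05,1],[0,0,0,0,0,0.1,1],[0,0,0,0,0,0.1,1],[0,0,0,0,0,0.1,1]]]'

```

```text
clock: 9.02
tcp_pos: [0.533, 0.1557, 0.0856]
eef_rot: [[-0.353, 0.935, 0.001], [0.935, 0.353, -0.0], [-0.0, 0.001, -1.0]]
force: [-4.6, -0.8, 10.8]
grip_width: 0.0247
```

```bash
python3 -m inch '[[[0,0,0,0,0,-0.2,1],[0,0,0,0,0,-0.6,1],[0,0,0,0,0,-1.4,1],[0,0,0,0,0,-2.4,1],[0,0,0,0,0,-3.4,1],[0,0,0,0,0,-4.2,1],[0,0,0,0,0,-4.5,1],[0,0,0,0,0,-4.5,1],[0,0,0,0,0,-4.5,1]]]'
python3 - <<'E'
from h import *
where()
im=get_image("wrist")[:,:,::-1];cv2.imwrite("pics/w8.png",im)
im=get_image("scene")[:,:,::-1]
cv2.imwrite("pics/s8.png",cv2.resize(im[120:260,240:400],None,fx=4,fy=4,interpolation=cv2.INTER_CUBIC))
E
```

```text
clock: 9.77
tcp_pos: [0.5331, 0.1557, 0.1295]
eef_rot: [[-0.353, 0.935, 0.001], [0.935, 0.353, 0.0], [-0.0, 0.001, -1.0]]
force: [-0.8, 0.6, -2.8]
grip_width: 0.0252
9.7667 [0.5331 0.1557 0.1295] yaw 110.69281560352594 z [ 5.e-04  1.e-04 -1.e+00] F [-0.82  0.62 -2.82] w 0.02520245218378792 q [  8.7  24.3 -18.7  47.   -0.   78. ]
```

View pics/w8.png

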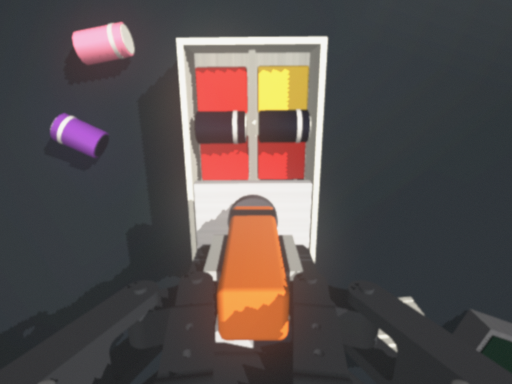

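View pics/s8.png

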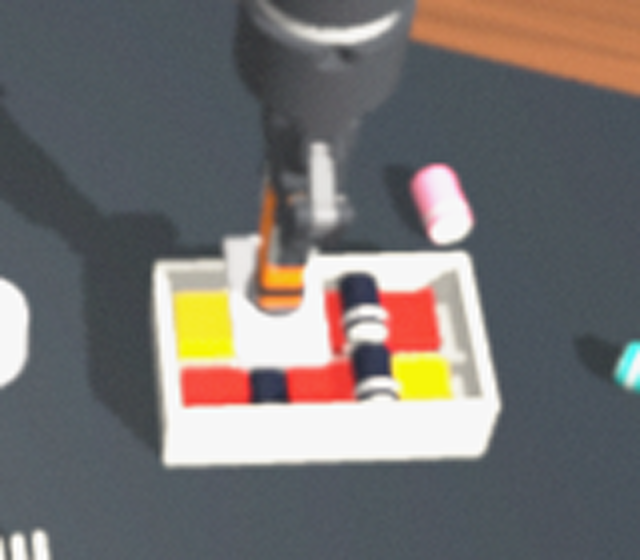

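```bash
python3 -m inch '[[[0,0,0,0.4,0,0,1],[0,0,0,1.4,0,0,1],[0,0,0,2.8,0,0,1],[0,0,0,4.1,-0.05,0,1],[0,0,0,5.1,-0.1,0,1],[0,0,0,5.4,-0.1,0.2,1],[0,0,0,5.4,-0.1,0.6,1],[0,0,0,5.4,-0.1,1.1,1],[0,0,0,5.4,-0.1,1.5,1],[0,0,0,5.4,-0.1,1.6,1],[0,0,0,5.4,-0.1,1.6,1]]]'
python3 - <<'E'
from h import *
where()
im=get_image("wrist")[:,:,::-1];cv2.imwrite("pics/w9.png",im)
im=get_image("scene")[:,:,::-1]
cv2.imwrite("pics/s9.png",cv2.resize(im[120:260,240:400],None,fx=4,fy=4,interpolation=cv2.INTER_CUBIC))
E
```

```text
clock: 10.78
tcp_pos: [0.5126, 0.2052, 0.1125]
eef_rot: [[-0.353, 0.936, -0.001], [0.936, 0.353, -0.0], [0.0, -0.001, -1.0]]
force: [1.1, 0.1, -2.9]
grip_width: 0.0251
10.7833 [0.5126 0.2052 0.1125] yaw 110.64139439042512 z [-1.3e-03 -4.0e-04 -1.0e+00] F [ 1.11  0.07 -2.89] w 0.025088801587030217 q [ 14.2  25.1 -20.2  44.8  -0.   83.5]
```

View pics/w9.png

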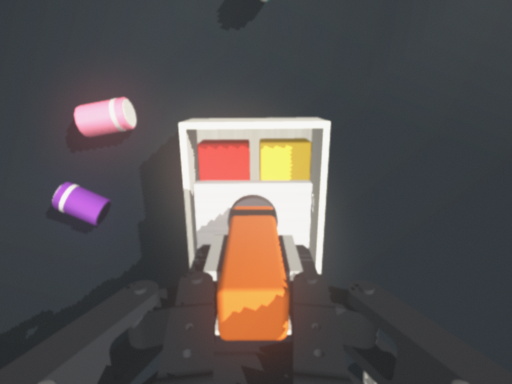

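View pics/s9.png

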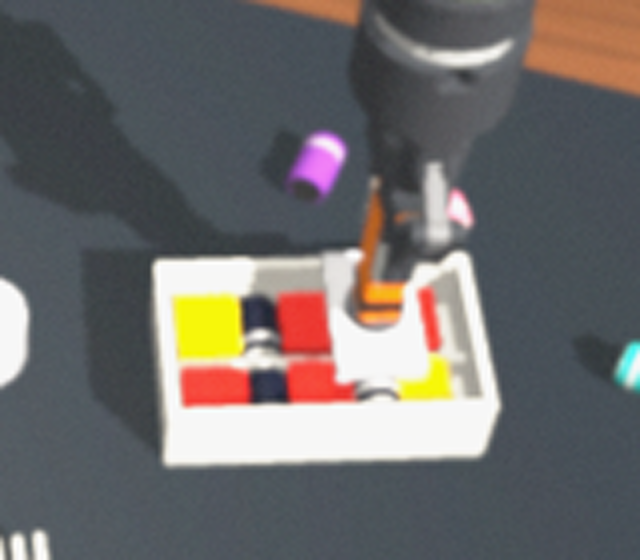

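Near pair is down level. Now the slow second press (plate clear of the walls on both sides).

```bash
python3 -m inch '[[[0,0,0,0,0,0.2,1],[0,0,0,0,0,0.4,1],[0,0,0,0,0,0.5,1],[0,0,0,0,0,0.6,1],[0,0,0,0,0,0.7,1],[0,0,0,0,0,0.8,1],[0,0,0,0,0,0.9,1],[0,0,0,0,0,1.0,1],[0,0,0,0,0,1.1,1],[0,0,0,0,0,1.2,1],[0,0,0,0,0,1.3,1],[0,0,0,0,0,1.4,1]]]'
python3 -m inch '[[[0,0,0,0,0,0.1,1],[0,0,0,0,0,0.2,1],[0,0,0,0,0,0.3,1],[0,0,0,0,0,0.4,1],[0,0,0,0,0,0.5,1],[0,0,0,0,0,0.6,1],[0,0,0,0,0,0.7,1],[0,0,0,0,0,0.8,1],[0,0,0,0,0,0.9,1],[0,0,0,0,0,1.0,1]]]'
python3 -m inch '[[[0,0,0,0,0,0.1,1],[0,0,0,0,0,0.2,1],[0,0,0,0,0,0.3,1],[0,0,0,0,0,0.3,1]]]'
```

```text
clock: 11.88
tcp_pos: [0.5128, 0.2057, 0.0988]
eef_rot: [[-0.353, 0.936, -0.0], [0.936, 0.353, -0.0], [-0.0, -0.0, -1.0]]
force: [-0.6, 0.1, -2.0]
grip_width: 0.0249
clock: 12.72
tcp_pos: [0.513, 0.2058, 0.0892]
eef_rot: [[-0.353, 0.936, 0.0], [0.936, 0.353, 0.0], [-0.0, 0.0, -1.0]]
force: [-0.2, -0.1, -3.2]
grip_width: 0.0251
clock: 13.05
tcp_pos: [0.5128, 0.2058, 0.086]
eef_rot: [[-0.353, 0.936, -0.0], [0.936, 0.353, -0.0], [0.0, -0.0, -1.0]]
force: [0.4, -0.4, -4.1]
grip_width: 0.0248
```

```bash
python3 -m inch '[[[0,0,0,0,0,0.05,1],[0,0,0,0,0,0.1,1],[0,0,0,0,0,0.15,1],[0,0,0,0,0,0.15,1],[0,0,0,0,0,0.15,1]]]'
python3 -m inch '[[[0,0,0,0,0,-0.2,1],[0,0,0,0,0,-0.6,1],[0,0,0,0,0,-1.4,1],[0,0,0,0,0,-2.6,1],[0,0,0,0,0,-4,1],[0,0,0,0,0,-5.5,1],[0,0,0,-1,0,-6.8,1],[0,0,0,-2.5,0,-7.5,1],[0,0,0,-4.5,0,-7.8,1],[0,0,0,-6.5,0,-7.8,1],[0,0,0,-8.5,0,-7.8,1],[0,0,0,-10.5,0,-7.8,1]]]'
python3 -m inch '[[[0,0,0,-0.8,0,0,1],[0,0,0,-1.4,0,0,1],[0,0,0,-1.5,0,0,1],[0,0,0,-1.5,0,0,1]]]'
python3 - <<'E'
from h import *
import pickle
where();s=state();pickle.dump((s["tcp_pos"],s["eef_rot"]),open("w10.pkl","wb"))
im=get_image("wrist")[:,:,::-1]
cv2.imwrite("pics/w10.png",cv2.resize(im[0:200,130:390],None,fx=3,fy=3,interpolation=cv2.INTER_CUBIC))
im=get_image("scene")[:,:,::-1]
cv2.imwrite("pics/s10.png",cv2.resize(im[160:260,240:400],None,fx=5,fy=5,interpolation=cv2.INTER_CUBIC))
E
```

```text
clock: 13.47
tcp_pos: [0.5129, 0.2059, 0.0856]
eef_rot: [[-0.353, 0.935, 0.0], [0.935, 0.353, 0.0], [-0.0, 0.0, -1.0]]
force: [-3.7, -0.8, 6.6]
grip_width: 0.0255
clock: 14.47
tcp_pos: [0.5505, 0.1068, 0.1634]
eef_rot: [[-0.354, 0.935, 0.001], [0.935, 0.354, 0.0], [-0.0, 0.001, -1.0]]
force: [0.2, 0.3, -3.7]
grip_width: 0.0255
clock: 14.8
tcp_pos: [0.5551, 0.0939, 0.1628]
eef_rot: [[-0.353, 0.935, -0.0], [0.935, 0.353, 0.001], [0.001, -0.0, -1.0]]
force: [0.4, 0.2, -3.6]
grip_width: 0.0249
14.8 [0.5551 0.0939 0.1628] yaw 110.69134907871756 z [-3.e-04  5.e-04 -1.e+00] F [ 0.42  0.17 -3.6 ] w 0.024939150187057706 q [  2.1  23.2 -15.   51.9   0.   71.4]
```

View pics/w10.png

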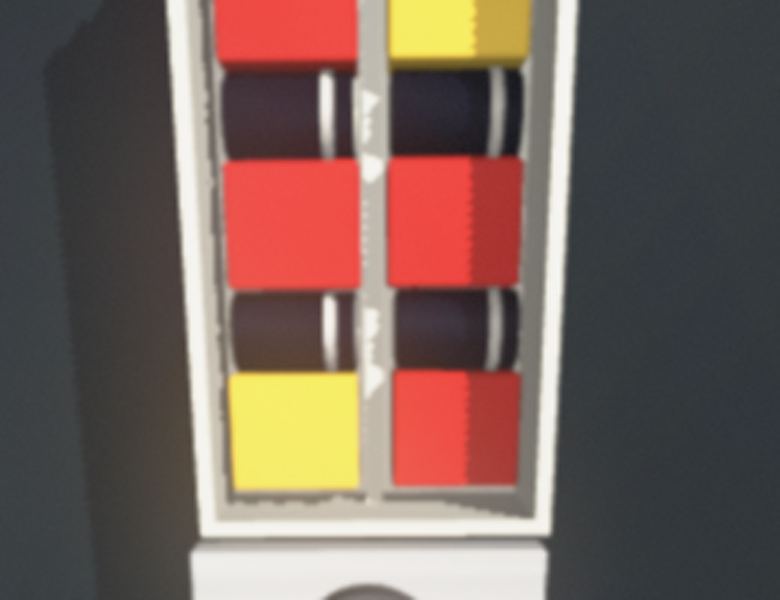

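View pics/s10.png

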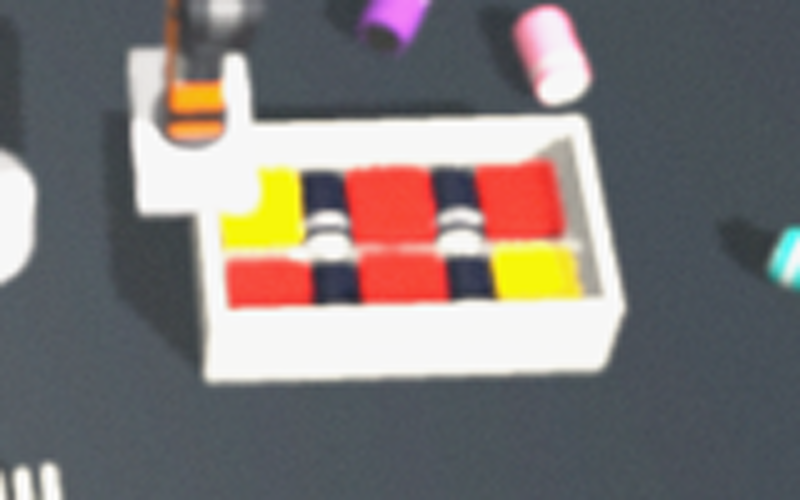

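```bash
python3 -m inch '[[[0,0,0,0.6,0,0,1],[0,0,0,2,0,0,1],[0,0,0,3.8,0.05,0,1],[0,0,0,5.3,0.1,0.2,1],[0,0,0,6.2,0.1,1,1],[0,0,0,6.3,0.1,2.2,1],[0,0,0,6.3,0.1,3.5,1],[0,0,0,6.3,0.1,4.8,1],[0,0,0,6.3,0.1,5.6,1],[0,0,0,6.3,0.1,6,1],[0,0,0,6.3,0.1,6.3,1],[0,0,0,6.3,0.1,6.5,1]]]'
python3 -m inch '[[[0,0,0,0,0,0.12,1],[0,0,0,0,0,0.24,1],[0,0,0,0,0,0.36,1],[0,0,0,0,0,0.48,1],[0,0,0,0,0,0.6,1],[0,0,0,0,0,0.72,1],[0,0,0,0,0,0.84,1],[0,0,0,0,0,0.96,1],[0,0,0,0,0,1.08,1],[0,0,0,0,0,1.2,1]]]'
python3 -m inch '[[[0,0,0,0,0,0.08,1],[0,0,0,0,0,0.15,1],[0,0,0,0,0,0.15,1]]]'
```

```text
clock: 15.9
tcp_pos: [0.5341, 0.1531, 0.0977]
eef_rot: [[-0.354, 0.935, 0.0], [0.935, 0.354, 0.0], [-0.0, 0.0, -1.0]]
force: [-0.2, 0.2, -3.4]
grip_width: 0.0253
clock: 16.73
tcp_pos: [0.534, 0.1529, 0.0857]
eef_rot: [[-0.353, 0.936, -0.0], [0.936, 0.353, 0.0], [0.0, -0.0, -1.0]]
force: [0.4, 0.6, -1.1]
grip_width: 0.0251
clock: 16.98
tcp_pos: [0.534, 0.1529, 0.0856]
eef_rot: [[-0.353, 0.935, 0.001], [0.935, 0.353, -0.0], [-0.0, 0.0, -1.0]]
force: [-3.5, -0.7, 8.4]
grip_width: 0.025
```

```bash
python3 -m inch '[[[0,0,0,0,0,-0.2,1],[0,0,0,0,0,-0.7,1],[0,0,0,0,0,-1.7,1],[0,0,0,0,0,-3.1,1],[0,0,0,0,0,-4.7,1],[0,0,0,0,0,-6.1,1],[0,0,0,0,0,-7.2,1],[0,0,0,0,0,-7.6,1],[0,0,0,0,0,-7.6,1]]]'
python3 -m inch '[[[0,0,0,-0.8,-0.35,0,1],[0,0,-0.4,-2.8,-1.2,0,1],[0,0,-0.8,-6,-2.6,0,1],[0,0,-1.2,-9.6,-4.2,0,1],[0,0,-1.6,-13.3,-5.9,0,1],[0,0,-2,-17,-7.5,0,1],[0,0,-2.5,-20.7,-9.1,0,1],[0,0,-3,-24.4,-10.8,0,1],[0,0,-3.4,-28,-12.4,0,1],[0,0,-3.8,-31.3,-13.8,0,1],[0,0,-4,-33.6,-14.8,0,1],[0,0,-4,-34.8,-15.4,0,1]]]'
python3 -m inch '[[[0,0,0,0,0,0.3,1],[0,0,0,0,0,0.9,1],[0,0,0,0,0,1.8,1],[0,0,0,0,0,2.7,1],[0,0,0,0,0,3.2,1],[0,0,0,0,0,3.3,1],[0,0,0,0,0,3.3,1],[0,0,0,0,0,3.3,1]]]'
python3 - <<'E'
from h import *
import pickle
where();s=state();pickle.dump((s["tcp_pos"],s["eef_rot"]),open("w11.pkl","wb"))
im=get_image("wrist")[:,:,::-1];cv2.imwrite("pics/w11.png",im)
im=get_image("top")[:,:,::-1];cv2.imwrite("pics/t11.png",im)
E
```

```text
clock: 17.73
tcp_pos: [0.535, 0.153, 0.1618]
eef_rot: [[-0.353, 0.935, 0.003], [0.935, 0.353, 0.0], [-0.001, 0.003, -1.0]]
force: [0.1, 0.0, -3.6]
grip_width: 0.0254
clock: 18.73
tcp_pos: [0.5117, -0.2309, 0.1593]
eef_rot: [[-0.414, 0.91, -0.001], [0.91, 0.414, -0.001], [-0.0, -0.001, -1.0]]
force: [-0.1, 0.5, -4.2]
grip_width: 0.025
clock: 19.4
tcp_pos: [0.5131, -0.2266, 0.1273]
eef_rot: [[-0.419, 0.908, 0.0], [0.908, 0.419, -0.0], [-0.0, 0.0, -1.0]]
force: [-0.6, -0.6, -3.1]
grip_width: 0.0248
19.4 [ 0.5131 -0.2266  0.1273] yaw 114.74087589328872 z [ 1.e-04 -0.e+00 -1.e+00] F [-0.61 -0.58 -3.08] w 0.02478147288920292 q [-31.4  25.  -17.9  47.1  -0.   33.9]
```

View pics/w11.png

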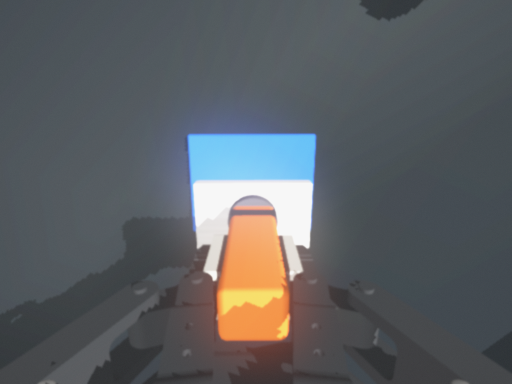

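View pics/t11.png

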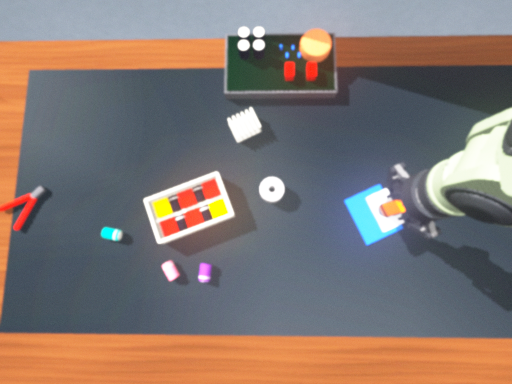

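```bash
python3 - <<'E'
from h import *
import pickle
p,R=pickle.load(open("w11.pkl","rb"));p=np.array(p);R=np.array(R);EXTRA["w"]=wristcal(p,R)
for q,z in[((188,134),.004),((316,134),.004),((194,181),p[2]-.0475),((313,181),p[2]-.0475)]:
    print(q,(R.T@(back("w",q,z)-p)*1000).round(1))
E
```

```text
(188, 134) [ 45.6 -54.9 123.3]
(316, 134) [ 45.6  53.3 123.3]
(194, 181) [ 24.6 -37.3  47.5]
(313, 181) [24.6 37.8 47.5]
```

```bash
python3 -m inch '[[[0,0,0,-0.08,-0.1,0.4,1],[0,0,0,-0.08,-0.1,1.2,1],[0,0,0,-0.08,-0.1,2.4,1],[0,0,0,-0.08,-0.1,3.8,1],[0,0,0,-0.08,-0.1,5,1],[0,0,0,-0.08,-0.1,5.7,1],[0,0,0,-0.08,-0.1,6.1,1],[0,0,0,-0.08,-0.1,6.3,1],[0,0,0,-0.08,-0.1,6.4,1],[0,0,0,-0.08,-0.1,6.45,1],[0,0,0,-0.08,-0.1,6.5,1],[0,0,0,-0.08,-0.1,6.5,1]]]'
python3 -m inch '[[[0,0,0,0,0,0.04,1],[0,0,0,0,0,0.08,1],[0,0,0,0,0,0.08,1]]]'
```

```text
clock: 20.5
tcp_pos: [0.5127, -0.2284, 0.0627]
eef_rot: [[-0.418, 0.909, 0.001], [0.909, 0.418, -0.0], [-0.001, 0.0, -1.0]]
force: [-0.2, 0.3, -2.7]
grip_width: 0.025
clock: 20.75
tcp_pos: [0.5125, -0.2283, 0.0617]
eef_rot: [[-0.418, 0.909, 0.0], [0.909, 0.418, -0.0], [-0.0, 0.0, -1.0]]
force: [0.0, 0.1, -2.5]
grip_width: 0.0251
```

```bash
python3 -m inch '[[[0,0,0,0,0,0.04,1],[0,0,0,0,0,0.06,1],[0,0,0,0,0,0.06,1],[0,0,0,0,0,0.06,1]]]'
```

```text
clock: 21.08
tcp_pos: [0.5125, -0.2284, 0.0616]
eef_rot: [[-0.418, 0.909, 0.001], [0.909, 0.418, -0.0], [-0.001, 0.0, -1.0]]
force: [-2.0, 0.5, 4.8]
grip_width: 0.0256
```

```bash
python3 -m inch '[[[0,0,0,0,0,-0.03,0.9],[0,0,0,0,0,-0.03,0.8],[0,0,0,0,0,-0.03,0.7],[0,0,0,0,0,-0.03,0.6],[0,0,0,0,0,-0.03,0.5],[0,0,0,0,0,-0.03,0.35],[0,0,0,0,0,-0.03,0.2],[0,0,0,0,0,-0.03,0],[0,0,0,0,0,-0.03,0],[0,0,0,0,0,-0.03,0],[0,0,0,0,0,-0.03,0]]]'
python3 -m inch '[[[0,0,0,0,0,-0.5,0],[0,0,0,0,0,-1.5,0],[0,0,0,0,0,-3,0],[0,0,0,0,0,-5,0],[0,0,0,0,0,-7,0],[0,0,0,0,0,-9,0],[0,0,0,0,0,-11,0],[0,0,0,0,0,-13,0],[0,0,0,0,0,-15,0],[0,0,0,0,0,-16,0],[0,0,0,0,0,-16,0],[0,0,0,0,0,-16,0]]]'
python3 - <<'E'
from h import *
import pickle
where();s=state();pickle.dump((s["tcp_pos"],s["eef_rot"]),open("w12.pkl","wb"))
im=get_image("wrist")[:,:,::-1];cv2.imwrite("pics/w12.png",cv2.resize(im[100:260,160:350],None,fx=4,fy=4,interpolation=cv2.INTER_CUBIC))
im=get_image("top")[:,:,::-1];cv2.imwrite("pics/t12.png",im)
im=get_image("scene")[:,:,::-1];cv2.imwrite("pics/s12.png",im)
E
```

```text
clock: 22.0
tcp_pos: [0.5123, -0.2282, 0.0612]
eef_rot: [[-0.418, 0.909, 0.0], [0.909, 0.418, 0.0], [0.0, 0.0, -1.0]]
force: [0.0, 0.5, 0.0]
grip_width: 0.0856
clock: 23.0
tcp_pos: [0.5125, -0.2284, 0.2216]
eef_rot: [[-0.418, 0.909, 0.001], [0.909, 0.418, -0.001], [-0.001, 0.001, -1.0]]
force: [-0.4, 0.1, -0.7]
grip_width: 0.0855
23.0 [ 0.5125 -0.2284  0.2216] yaw 114.69150786479203 z [ 1.1e-03 -7.0e-04 -1.0e+00] F [-0.43  0.05 -0.71] w 0.08552933551906838 q [-31.6  20.2 -10.3  59.4   0.   33.8]
```

View pics/w12.png

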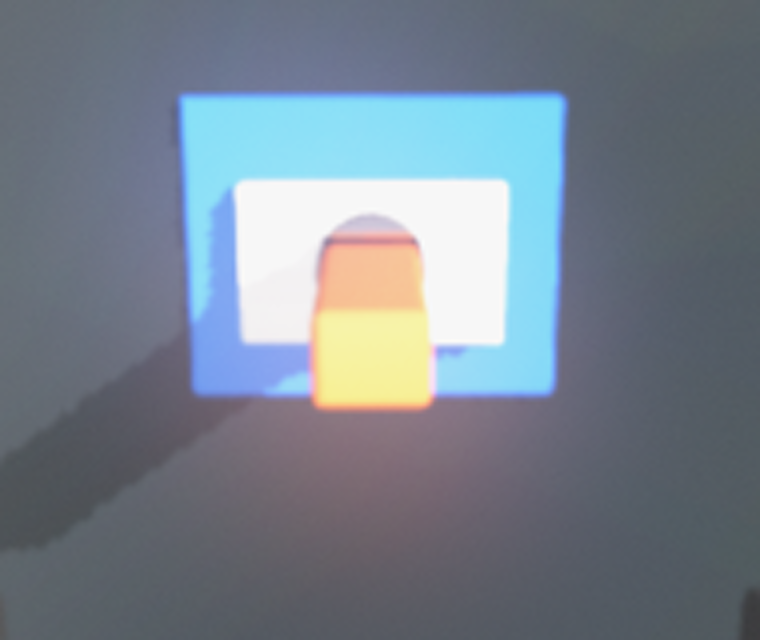

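View pics/s12.png

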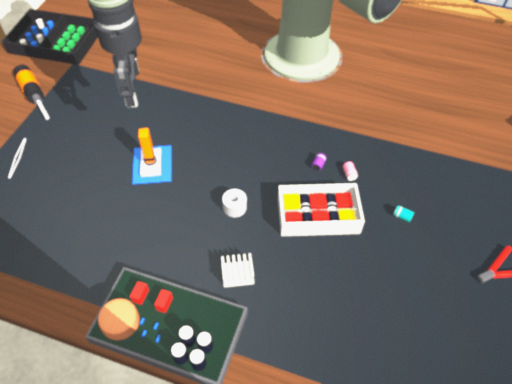

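```bash
python3 - <<'E'
from h import *
import pickle
p,R=pickle.load(open("w12.pkl","rb"));EXTRA["w"]=wristcal(p,R)
W=lambda q:crop(q,160,100,4)
a=fit([("w",.004,W([(180,93),(567,93),(555,397),(193,395)]))],.11,.09,(.51,-.22))
b=fit([("w",.014,W([(234,178),(510,178),(507,347),(240,345)]))],.076,.046,(.51,-.22))
print(a,b)
t0=cv2.imread("pics/top0.png");t1=cv2.imread("pics/t12.png");print(np.hypot(b[0]-a[0],b[1]-a[1]))
d=cv2.absdiff(t0,t1);d=d.max(2)
print("diff spool/hs/lookalikes",d[170:210,255:292].max(),d[100:148,222:268].max(),d[255:290,158:216].max(),d[222:246,95:128].max())
s=cv2.imread("pics/s12.png");cv2.imwrite("pics/c_s12.png",cv2.resize(s[170:245,265:375],None,fx=6,fy=6,interpolation=cv2.INTER_CUBIC))
E
```

```text
(np.float64(0.5118841492044885), np.float64(-0.2260684121977199), np.float64(24.649942985338175), np.float64(0.38830439236298275)) (np.float64(0.5123774312608538), np.float64(-0.22787461211244234), np.float64(24.683594969971796), np.float64(1.6376690711942103))
0.0018723475422782164
diff spool/hs/lookalikes 10 10 11 16
```

View pics/c_s12.png

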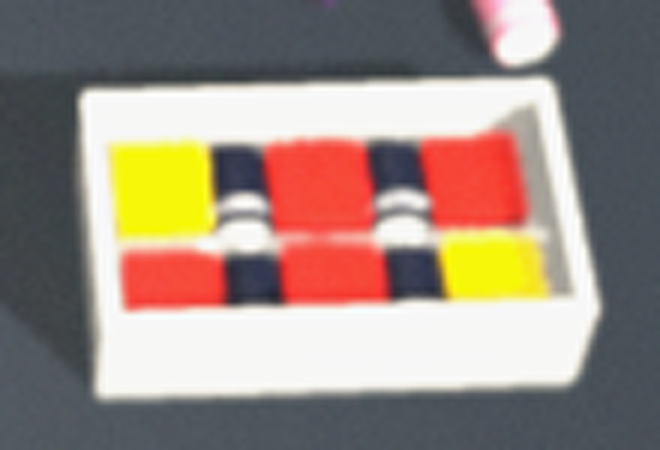

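Everything lies level, the tamper stands about 2 mm from the pad's centre, and the bystanders have not moved, so I am handing the job in.

```bash
python3 -c "
from cell import workorder,state
workorder.sign_off();print(state()['clock'])"
```

```text
the job is handed in; nothing more can be done
the job is handed in; nothing more can be done
```

The four capacitors are pressed down level with the transformer blocks. The tamper stands released on its blue pad, and the job was handed in at about 23 s.

- **Pressing:** I gripped the orange handle and slowly pressed the near pair of capacitors, then the far pair. I then pressed the near pair once more as a check. All three presses stopped with the plate's underside at 28 mm, the height of the block tops. The measured wrist force at the end of these presses was at most about 11 N, or about 14 N on the parts once the tamper's weight is added.
- **Bin:** The final scene-camera picture shows all four capacitors level with the blocks in one layer.
- **Tamper:** It is upright, measured about 2 mm from the pad's centre and aligned with the pad. Gripper force read near zero after release.
- **Bystanders:** The before and after top pictures show the reel, the heat sink and the pink, purple and turquoise look-alikes unmoved.
- **Disagreements:** The first bin fit from the fixed cameras was about 2 mm and 0.5° off the wrist camera, so I used the wrist values. No check failed.

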